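# Peel a fresh tray off the stuck stack and show it over the light panel

## Robot

A 7-joint arm with a two-finger parallel gripper is mounted at the origin on the work surface. World frame = base frame: x ahead of the robot, y to its left, z up, the work surface at z = 0. Lengths are in m, angles in rad, forces in N, time in s.
With the tool pointing down it reaches from about 0.35 to 0.9 m from the base axis. Payload 8.1 kg.
Tool frame: the origin (TCP) lies at the very end of the fingers, on their centre line; the grasp point (between the pads) lies 19 mm behind it (grasp_offset is the distance from the TCP to the grasp point, in m); z points along the fingers, y is the line along which they close (so a half turn about z gives the same grasp; the last joint's range is limited). The gripper opens to 92 mm and grips with 3 to 60 N. Pads are 19 mm wide; open, the fingers measure 130 mm over their backs; the gripper's body (75 mm by 190 mm) begins 47 mm behind the grasp point.
Start: joints at [-1.377, 0.434, 0.025, 1.573, -0.012, 1.134, -0.075], TCP at [0.183, 0.598, 0.205] pointing down, gripper open.
Joint ranges: [-2.62, 2.62], [-0.44, 2.09], [-1.27, 1.32], [0.08, 2.57], [-1.32, 4.46], [0.12, 2], [-2.74, 2.74]. Speed limits (rad/s): [2.22, 2.22, 3.01, 3.01, 3.14, 3.14, 3.14].

## Interface

Orientations are given as a rotation vector (axis times angle).
In Python, from cell import observe, get_image, camera_params, sign_off, silhouettes, grasp_offset gives the robot as it stands. The module is installed in compiled form; this text tells all that it offers.
- The arm moves only by the tool jog_arm, never from a script. Its argument "motion" is a list that holds one entry, the list of rows, each a list of 7 numbers: the shift along the tool's x, y, z in m, then the turn, a rotation vector about the tool's x, y, z in rad, then the closure, from -1 (fully open) to 1 (shut), so that 0 is half open. In form: [[[dx, dy, dz, wx, wy, wz, hand], ...]]. A call has 1 to 10 rows; each row is the pose to reach, as a shift and turn from the pose commanded when the call began, along the tool's axes at that moment; what a row does not reach only later rows make up. A row lasts 1/12 s, in which the tool goes at most 41.7 mm and 7.16 degrees, less where a joint would pass 70% of its speed; a pose out of reach is approached as far as the arm can. A call with a gripper value outside its range is refused whole. The fingers move at their own pace and stop on an object; "force" is the grip in N (left out, the last holds). Time passes only in rows, so rows that repeat a pose let the fingers close. It gives the time, the measured TCP pose, the force, the opening and the grip force at its end, in the units of the state.
- observe(): the state, without advancing time (a new reading comes with each control period).
- get_image(name): name is "side" or "top" or "wrist"; returns the picture (400x640x3 uint8, red, green, blue); there is no depth.
- camera_params(name): a dict with "vertical_fov" (degrees; the focal length in pixels is half the picture's height over the tangent of half this angle, whatever the lens; pixels are square), "cx", "cy" (the principal point, pixels), "T" (4x4, takes a point from camera to world coordinates). Camera axes: x right, y down, z forward; pixel columns grow to the right and rows downward; lengths in m; the calibration is good to about 2 mm. The wrist camera is an equidistant fisheye: a pixel r from the principal point sees the ray r / f radians off the axis. A picture is of the moment at which its call begins: read the wrist's pose just before it. camera_params takes no time and is no camera call; for the wrist camera it gives the pose at the moment of the call.
- sign_off(): hands the job in; it is judged then, once.
Trained networks look in the newest picture that a camera, given by its name, has taken for a name from the list of things; names that differ only in an ending like _2 or _b are one class to them, and where a whole thing is asked for, a point or a joint stands for the part that bears it (a point fixed in the world has none). Each returns a list of dicts, best first, with "p" (0 to 1); they miss things now and then, are a little off and sometimes report something else, mostly with a low value. They report only what shows in the picture. A call takes as long as a camera call. They do not tell look-alikes from the thing itself.
- silhouettes(query, camera): "mask" (400x640 bool, what is visible of it) and "pixel" ([column, row] in pixels, amid what is visible of it).
The state is a dict: "clock": time; "joints": joint angles; "dq": joint speeds; "joint_efforts": joint torques, N m; "position": TCP position; "ee_rot": TCP orientation; "force": force on the tool from outside, world axes, zero at the start; "ft_torque": the same for the moment, N m; "width": opening from 0.0 (shut) to 1.0 (fully open); "gripper_force": force on a finger pad.
Only numpy, scipy, OpenCV 4.12 (cv2) and the standard library are available. Lean on these libraries where they do the work, as an engineer would, in place of code of your own. Each camera call takes 0.05 s, during which the arm holds its last target. There are 200 camera calls.

## Task

The top tray of the clipped stack sticks: take it by the upright tab and peel it off by lifting that corner first, while the opposite corner is still down in the stack, and leave the rest of the stack standing on the table where it is. Then bring the tray over the middle of the light panel and finish still holding it there in the gripper, level and still, a hand's width or so above the panel and touching nothing else; do not disturb the other things on the table.

Things in the scene. Friction and masses are not known exactly. Their poses are not given: they have to be found in the camera images.
- tray: top tray, white formed plastic, about 120 g. Sizes in mm. Origin: centre of its tub's underside; x along the long side, z up. Tub 150 (x) x 104 (y), open above, walls 3; level flange 186 x 140, 4 thick (z 26 to 30). Nested, the tub has 7 play all round in the tray below and the flange rests on the flange below. Upright tab at the +x +y corner only.
- tab (a point): centre of the tray's tab, at (80, 57, 48) in the tray's frame: an upright plate 8 thick, 30 wide, 36 tall (tray z 30 to 66). Its thickness lies along the tray's diagonal direction (1, 1, 0)/1.414: pinch it along that line, one finger inside the tray's outline and one outside the corner.
- heel (a point): the flange's corner diagonally across from the tab, at (-93, -70, 26) in the tray's frame: the corner to pivot about when peeling. About 12 degrees of tilt about it frees all nibs but the one nearest to it; that one lets go as the tray is then drawn up and about 10 mm towards the tab side.
- stack: rest of the stack, loose on the table, about 520 g: grey cradle (base 204 x 178) with three more white trays nested in it. Sizes in mm. Origin: centre of the cradle's underside; axes parallel to the nested top tray's, whose origin is at z 26 in this frame (top flange underside at z 52, tab's top at z 92). Clip posts 67 tall at (+-60, +-83).
- nib (a point): one of four small sprung steel nibs, here the one nearest the tab, at (60, 73, 59) mm in the stack's frame; the others lie at (+-60, +-73). Each is round, radius 4 mm, and overhangs the top flange's edge by 1.5 mm. It gives way sideways when the flange is pulled up at it with about 1 to 2.5 N; a straight pull works against all four nibs at once and is not wanted.
- panel: light panel: grey box 230 (x) x 180 (y) x 24 tall with a white lit top, fixed on the table. Origin: centre of its underside. It and the stack may change sides.
- spare: single tray of the same form but with no tab, loose, lying on the table; leave it (bystander). Sizes in mm; origin under its centre.
- reagent: glass bottle, blue cap, dia 72, 150 tall, loose (bystander). Sizes in mm; origin under its centre.
- tuberack: orange rack 75 x 150 with capped tubes, about 116 tall, loose (bystander). Sizes in mm; origin under its centre.
- beaker: small glass beaker, dia 50, 60 tall, loose (bystander). Sizes in mm; origin under its centre.
- foambox: white box 120 x 170 x 60, loose (bystander). Sizes in mm; origin under its centre.
- stopper: rubber stopper, dia 32, 26 tall, loose (bystander). Sizes in mm; origin under its centre.
- funnel: white funnel standing on its mouth, dia 72, 75 tall, loose (bystander). Sizes in mm; origin under its centre.
- cylinder: measuring cylinder, foot dia 64, 172 tall, loose (bystander). Sizes in mm; origin under its centre.
Not all that is in view belongs to the job. Leave any red look-alike of the tray alone.

How it is judged:
By the outcome, as a careful person would: the job done as asked, in the order asked, and still so for the second after the job is handed in, while the arm keeps its last pose, push and grip.
It also fails if it takes over 50 s, if anything falls off the work surface, if the arm or the gripper's body presses on something with over 40 N, if the wrist force passes 120 N, or if a joint passes its speed limit or range.

## Working session

There is one attempt and no reset: what is moved stays moved. The work goes in short steps, Python scripts to look and compute and a tool call to move; the robot and the scene stay as the last step left them, time stands still between calls to the robot, and variables do not carry over. Pictures are saved under pics/ and viewed, at most 10 in all, crops included, and the job is handed in when it is done.

Besides the shell and the picture viewer there is one more tool, called as a command line: name --argument value ..., lists and objects as JSON in quotes. jog_arm: Moves the arm, as the interface text tells. Its arguments: {"type":"object","properties":{"motion":{"type":"array"},"force":{"type":"number"}},"required":["motion"]}

```bash
mkdir -p pics
cat > h.py <<'E'
import numpy as np, cv2
from scipy.spatial.transform import Rotation as R
from cell import *
def save(im,n): cv2.imwrite('pics/'+n,im[:,:,::-1])
def ray(name,px,P=None):
    P=P or camera_params(name); f=200/np.tan(np.radians(P['vertical_fov'])/2)
    d=np.array([(px[0]-P['cx']),(px[1]-P['cy'])])/f
    if name=='wrist':
        r=np.hypot(*d); v=np.array([*(d/r*np.sin(r)),np.cos(r)]) if r>0 else np.array([0,0,1.])
    else: v=np.array([*d,1.])
    T=np.array(P['T']); return T[:3,3],T[:3,:3]@v
def atz(name,px,z,P=None):
    o,v=ray(name,px,P); return o+v*(z-o[2])/v[2]
def proj(name,p,P=None):
    P=P or camera_params(name); f=200/np.tan(np.radians(P['vertical_fov'])/2)
    T=np.array(P['T']); c=T[:3,:3].T@(np.array(p)-T[:3,3])
    if name=='wrist':
        r=np.hypot(c[0],c[1]); t=np.arctan2(r,c[2]); return np.array([P['cx'],P['cy']])+f*t*c[:2]/r
    return np.array([P['cx'],P['cy']])+f*c[:2]/c[2]
E
python3 - <<'E'
from h import *
ims={}
for n in('top','side'):
    im=get_image(n); save(im,n+'0.png')
    for q in('tray','tab','stack','panel','spare'):
        for d in silhouettes(q,n)[:4]: print(n,q,round(d['p'],2),np.round(d['pixel']),d['mask'].sum(), np.round(atz(n,d['pixel'],0.05),3))
    print(camera_params(n))
print(observe())
E
```

```text
top tray 0.75 [230. 306.] 3551 [0.222 0.288 0.05 ]
top tray 0.72 [450. 307.] 3628 [ 0.221 -0.298  0.05 ]
top tray 0.7 [272. 199.] 3484 [0.508 0.179 0.05 ]
top tray 0.66 [340. 254.] 285 [ 0.359 -0.006  0.05 ]
top tab 0.87 [227. 307.] 3674 [0.219 0.296 0.05 ]
top tab 0.55 [271. 196.] 3505 [0.518 0.183 0.05 ]
top tab 0.55 [444. 312.] 3680 [ 0.207 -0.283  0.05 ]
top stack 0.77 [291. 227.] 1114 [0.432 0.129 0.05 ]
top panel 0.77 [417. 207.] 5310 [ 0.489 -0.215  0.05 ]
top panel 0.65 [273. 201.] 3484 [0.503 0.177 0.05 ]
top spare 0.9 [341. 111.] 3212 [ 0.756 -0.008  0.05 ]
{'vertical_fov': 51.01757686686457, 'cx': 324.5635663312785, 'cy': 205.07638518463546, 'T': array([[ 0.00275515, -0.99406072,  0.108792  ,  0.3677525 ],
       [-0.99997672, -0.00341794, -0.00590622,  0.04353906],
       [ 0.00624299, -0.10877319, -0.99404699,  1.18767729],
       [ 0.        ,  0.        ,  0.        ,  1.        ]])}
side tray 0.9 [298. 174.] 1641 [0.518 0.195 0.05 ]
side tray 0.83 [200. 200.] 1822 [0.215 0.26  0.05 ]
side tray 0.74 [316. 340.] 5401 [ 0.195 -0.311  0.05 ]
side tray 0.18 [232. 160.] 268
[... 803 characters left out ...]
oints': array([-1.37660146,  0.43450532,  0.02501145,  1.57320789, -0.01162769,
        1.13403407, -0.07508263]), 'dq': array([-4.59021716e-04,  5.44937383e-04, -1.25349119e-03, -4.33919621e-04,
       -6.15659339e-04, -1.27197329e-03, -4.81550523e-05]), 'joint_efforts': array([-5.24596690e-04, -6.67325807e+01,  9.83102247e-01, -3.14688385e+01,
       -6.09147199e-02,  3.29940557e-02,  6.03559715e-05]), 'position': array([0.18280839, 0.59766255, 0.2050356 ]), 'ee_rot': array([-4.64633096e-01, -3.10703482e+00,  1.36724658e-05]), 'force': array([1.11514499, 0.32033224, 0.30744949]), 'ft_torque': array([-0.00767579,  0.02584223, -0.03435434]), 'gripper_force': 0.0, 'width': 0.9998528401521706}
```

View pics/top0.png

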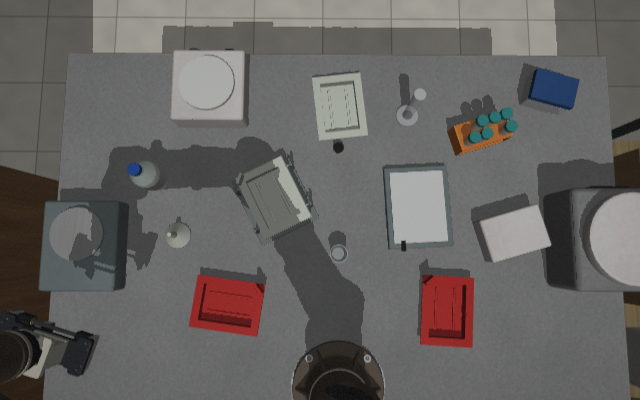

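View pics/side0.png

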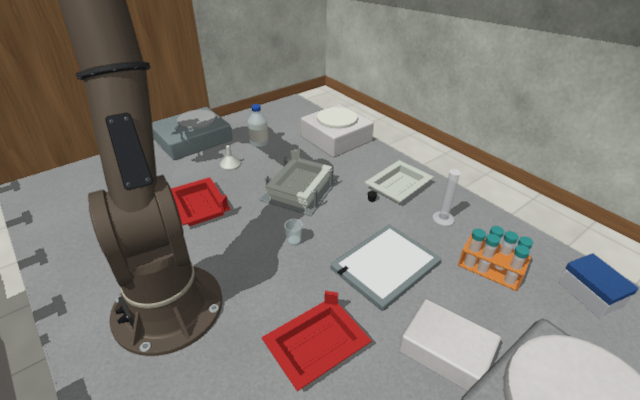

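The top view shows the candidates: white tray on the clipped stack (273,197), a red look-alike (230,306), a red look-alike (447,310), and the spare with no tab (340,106). I choose the stack at (273,197). The panel is at (418,207). I'll check the choice in one close crop.

Run:
```python
from h import *
a=cv2.imread('pics/top0.png')[140:255,220:330]; b=cv2.imread('pics/side0.png')[140:220,255:345]
f=lambda i,s:cv2.resize(np.clip(i*1.5,0,255).astype('uint8'),None,fx=s,fy=s,interpolation=cv2.INTER_CUBIC)
a=f(a,4);b=f(b,4)
c=np.zeros((460,800,3),'uint8');c[:a.shape[0],:a.shape[1]]=a;c[:b.shape[0],440:]=b
cv2.imwrite('pics/c1.png',c)
get_image('top')
for q in('stack','tab','panel'):
    for d in silhouettes(q,'top')[:2]:
        if q=='tab' and not(230<d['pixel'][0]<320):continue
        print(q,d['p'],cv2.minAreaRect(np.argwhere(d['mask'])[:,::-1].astype(np.float32)))
```

```text
stack 0.61 ((177.25001525878906, 235.25003051757812), (23.33452033996582, 24.041629791259766), 45.0)
stack 0.56 ((274.0000305175781, 200.5), (69.76531982421875, 63.951541900634766), 63.43495178222656)
tab 0.86 ((271.9606628417969, 196.66290283203125), (70.33383178710938, 52.11865997314453), 62.969139099121094)
panel 0.86 ((417.5366516113281, 207.13247680664062), (85.135498046875, 65.89936828613281), 85.15599822998047)
panel 0.63 ((273.7989196777344, 200.25941467285156), (71.37730407714844, 65.89212036132812), 62.987335205078125)
```

View pics/c1.png

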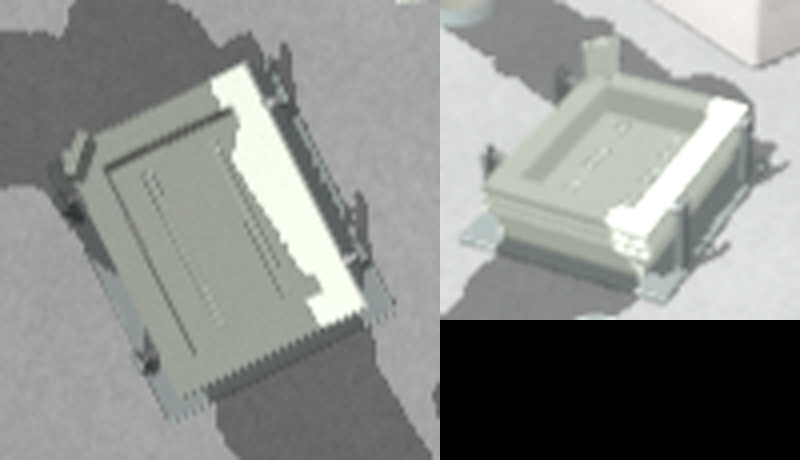

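The crop confirms it: the white tray in the clips, with its upright tab at the far-left corner, top px (240,178) and side px (295,154). Next I'll fit the poses.

```bash
cat >> h.py <<'E'
def rv(v): return R.from_rotvec(v)
E
python3 - <<'E'
from h import *
c=np.array([atz('top',p,0.056)[:2] for p in[(237,179.5),(281,156),(312,217),(265.5,239)]])
m=np.array([[93,70],[93,-70],[-93,-70],[-93,70]])/1000
A=m;B=c-c.mean(0);th=np.arctan2((A[:,0]*B[:,1]-A[:,1]*B[:,0]).sum(),(A*B).sum())
C=c.mean(0);print('C',C,'yaw',np.degrees(th))
Rz=R.from_euler('z',th).as_matrix()
tab=np.array([*C,.026])+Rz@[.08,.057,.048]
print('tab',tab,proj('top',tab),proj('side',tab))
heel=np.array([*C,.026])+Rz@[-.093,-.07,.026];print('heel',heel)
# triangulate tab tops
o1,v1=ray('top',(241,177));o2,v2=ray('side',(295,155))
s=np.linalg.lstsq(np.c_[v1,-v2],o2-o1,rcond=None)[0];print('tri',o1+v1*s[0],o2+v2*s[1])
pc=[atz('top',p,.024) for p in[(417.5,207.1)]];print('panel',pc)
st=observe();M=rv(st['ee_rot']).as_matrix();print(M.round(3))
print('wristcam',camera_params('wrist'))
E
```

```text
C [0.51156686 0.17482073] yaw 26.998191654847222
tab [0.55697267 0.26192591 0.074     ] [240.90444285 179.88166916] [295.15620573 154.32006865]
heel [0.46047928 0.07023077 0.052     ]
tri [0.56587552 0.26302985 0.06803778] [0.5597996  0.26702625 0.06774608]
panel [array([ 0.49031221, -0.22318564,  0.024     ])]
[[-0.956  0.292  0.   ]
 [ 0.292  0.956  0.   ]
 [-0.     0.    -1.   ]]
wristcam {'vertical_fov': 65.70646984690485, 'cx': 318.06201430812035, 'cy': 200.8452456738275, 'T': array([[ 2.91647749e-01,  9.17431048e-01,  2.70669285e-01,
         1.08498425e-01],
       [ 9.56525761e-01, -2.79655870e-01, -8.27711471e-02,
         6.19674374e-01],
       [-2.42565918e-04,  2.83042163e-01, -9.59107437e-01,
         3.84224108e-01],
       [ 0.00000000e+00,  0.00000000e+00,  0.00000000e+00,
         1.00000000e+00]])}
```

jog_arm --motion '[[[-0.04, -0.018, 0, 0, 0, 0, -1], [-0.08, -0.036, 0, 0, 0, 0, -1], [-0.12, -0.054, 0, 0, 0, 0, -1], [-0.155, -0.072, 0.005, 0, 0, 0, -1], [-0.19, -0.088, 0.01, 0, 0, 0, -1], [-0.225, -0.104, 0.015, 0, 0, 0, -1], [-0.26, -0.12, 0.02, 0, 0, 0, -1], [-0.295, -0.136, 0.025, 0, 0, 0, -1], [-0.33, -0.153, 0.03, 0, 0, 0, -1], [-0.365, -0.169, 0.03, 0, 0, 0, -1]]]' --force 40

```text
clock: 1.63
position: [0.4832, 0.3274, 0.1743]
ee_rot: [-0.464, -3.106, 0.001]
force: [0.6, 0.5, 0.7]
width: 1.002
gripper_force: 0.0
```

jog_arm --motion '[[[-0.03, -0.014, 0.005, 0, 0, 0, -1], [-0.06, -0.028, 0.01, 0, 0, 0, -1], [-0.08, -0.037, 0.015, 0, 0, 0, -1], [-0.091, -0.042, 0.015, 0, 0, 0, -1], [-0.091, -0.042, 0.015, 0, 0, 0, -1], [-0.091, -0.042, 0.015, 0, 0, 0, -1]]]'

```text
clock: 2.13
position: [0.5566, 0.2633, 0.1601]
ee_rot: [-0.465, -3.106, -0.001]
force: [-0.2, 0.9, -0.2]
width: 0.996
gripper_force: 0.0
```

Run:
```python
from h import *
s=observe();print(s['position'],s['ee_rot'],s['clock'])
P=camera_params('wrist');im=get_image('wrist');save(cv2.resize(np.clip(im*1.4,0,255).astype('uint8'),(800,500)),'w1.png')
for p in[(.557,.262,.092),(.557,.262,.056)]:print(proj('wrist',p,P)*1.25)
for d in silhouettes('tab','wrist'):print(d['p'],d['pixel'],d['mask'].sum())
C=np.array([.5116,.1748,.026]);Rz=R.from_euler('z',27,degrees=True).as_matrix()
for q in[(93,70,30),(93,-70,30),(-93,-70,30),(-93,70,30)]:print(q,proj('wrist',C+Rz@np.array(q)/1000,P)*1.25)
```

```text
[0.55664317 0.2632656  0.16013117] [-4.64813419e-01 -3.10640303e+00 -8.87860340e-04] 2.1333
[396.89397468 258.57116319]
[396.96499312 244.29582024]
0.81 [226.6, 174.3] 23589
0.23 [441.2, 22.4] 2342
(93, 70, 30) [421.02463308 244.7618054 ]
(93, -70, 30) [302.0515148  352.93750556]
(-93, -70, 30) [150.10390783 204.4212601 ]
(-93, 70, 30) [249.73855401  74.12056518]
```

View pics/w1.png

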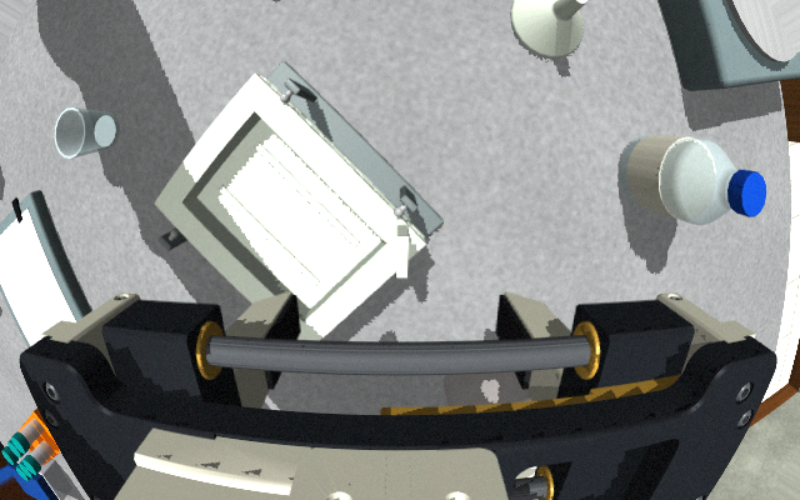

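The wrist view shows the tab edge-on at (403,254) and the flange corners at (425,243), (255,73) and (156,203). All lie about 5 px right of the prediction, which is roughly 4 mm along tool y. I'll correct and descend to just above the tab.

jog_arm --motion '[[[0, 0.002, 0.02, 0, 0, 0.017, -1], [-0.001, 0.0035, 0.04, 0, 0, 0.017, -1], [-0.001, 0.0035, 0.055, 0, 0, 0.017, -1], [-0.001, 0.0035, 0.06, 0, 0, 0.017, -1], [-0.001, 0.0035, 0.06, 0, 0, 0.017, -1], [-0.001, 0.0035, 0.06, 0, 0, 0.017, -1]]]'

```text
clock: 2.73
position: [0.5587, 0.2667, 0.1007]
ee_rot: [0.489, 3.103, 0.001]
force: [0.2, 0.6, 0.6]
width: 1.001
gripper_force: 0.0
```

Run:
```python
from h import *
s=observe();print(s['position'],s['ee_rot'],s['clock'])
P=camera_params('wrist');im=get_image('wrist');save(cv2.resize(np.clip(im[110:330,170:490]*1.4,0,255).astype('uint8'),(800,550)),'w2.png')
C=np.array([.5129,.1791,.026]);Rz=R.from_euler('z',27,degrees=True).as_matrix()
u=np.array([1,-1,0])/2**.5*15;n=np.array([1,1,0])/2**.5*4
for q in[np.array([80,57,z])+a*u+b*n for z in(66,) for a in(-1,1) for b in(-1,1)]+[np.array([93,70,30])]:print(q.round(),(proj('wrist',C+Rz@q/1000,P)-[170,110])*2.5)
M=rv(s['ee_rot']).as_matrix()
for y in(-.046,.046):print('fingertip',(proj('wrist',s['position']+M@[0,y,0],P)-[170,110])*2.5)
```

```text
[0.55868849 0.26672814 0.10071869] [4.88606640e-01 3.10329613e+00 9.70255413e-04] 2.7333
[67. 65. 66.] [354.98304605 252.63346038]
[72. 70. 66.] [386.27951526 252.71117663]
[88. 44. 66.] [355.43706889 358.29546154]
[93. 49. 66.] [385.1688088  358.36340421]
[93 70 30] [430.38097982 262.28436773]
fingertip [193.15348647 319.09645898]
fingertip [552.41327491 319.33977912]
```

View pics/w2.png

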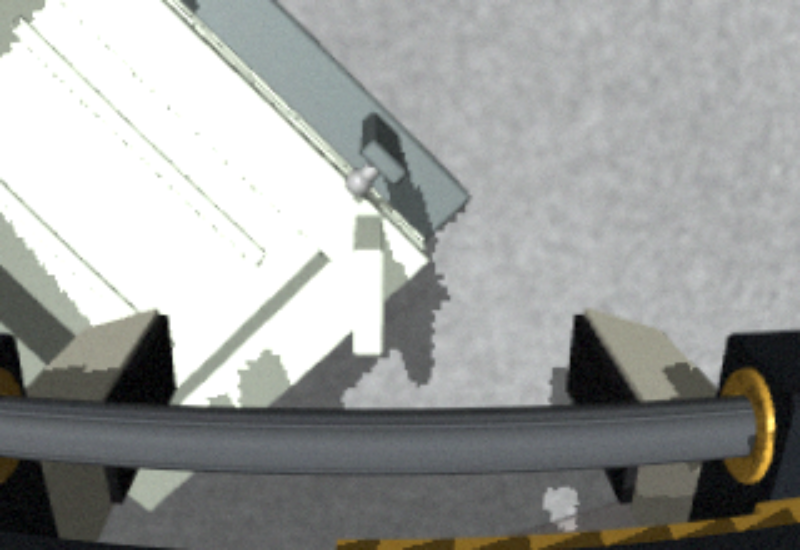

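The close view shows the tab top at cols 354–383, rows 248–355, within 1 mm of the prediction and midway between the fingers. I'll descend and close.

jog_arm --motion '[[[0, 0, 0.015, 0, 0, 0, -1], [0, 0, 0.028, 0, 0, 0, -1], [0, 0, 0.038, 0, 0, 0, -1], [0, 0, 0.038, 0, 0, 0, -1], [0, 0, 0.038, 0, 0, 0, -0.4], [0, 0, 0.038, 0, 0, 0, 0], [0, 0, 0.038, 0, 0, 0, 0.4], [0, 0, 0.038, 0, 0, 0, 0.6], [0, 0, 0.038, 0, 0, 0, 0.75], [0, 0, 0.038, 0, 0, 0, 0.75]]]' --force 40

```text
clock: 3.62
position: [0.5593, 0.2657, 0.0624]
ee_rot: [0.491, 3.103, 0.001]
force: [0.7, -1.1, -0.6]
width: 0.616
gripper_force: 0.0
```

jog_arm --motion '[[[0, 0, 0, 0, 0, 0, 1], [0, 0, 0, 0, 0, 0, 1], [0, 0, 0, 0, 0, 0, 1], [0, 0, 0, 0, 0, 0, 1], [0, 0, 0, 0, 0, 0, 1], [0, 0, 0, 0, 0, 0, 1]]]'

```text
clock: 4.12
position: [0.5591, 0.2656, 0.062]
ee_rot: [0.491, 3.103, 0.0]
force: [-0.1, -0.5, 1.1]
width: 0.177
gripper_force: 0.0
```

Run:
```python
from h import *
s=observe();print(s)
M=rv(s['ee_rot']).as_matrix();print(M.round(3))
C=np.array([.5129,.1791,.026]);Rz=R.from_euler('z',27,degrees=True).as_matrix()
heel=C+Rz@[-.093,-.07,.026]; r=M.T@(heel-s['position']);print('heel in tool',r)
for sg in(1,-1):
  for a in (3,6,9,12,14):
    Q=rv([sg*np.radians(a),0,0]); print(sg,a,round(np.radians(a),3),(r-Q.apply(r)).round(4))
```

```text
{'clock': 4.1167, 'joints': array([-0.62519446,  0.56981715,  0.13996805,  1.74911231, -0.10219525,
        0.8297199 ,  0.81894424]), 'dq': array([-0.00025257, -0.00092611,  0.00145716,  0.00057804,  0.00153061,
       -0.00092713,  0.00247321]), 'joint_efforts': array([-9.94752481e-04, -7.02178001e+01,  3.38219605e+00, -2.54348266e+01,
       -8.87911767e-03,  8.74961796e-02, -1.53068177e-04]), 'position': array([0.55912501, 0.26555853, 0.06202192]), 'ee_rot': array([4.90981276e-01, 3.10298545e+00, 2.93253983e-06]), 'force': array([-0.05326814, -0.45965342,  1.0811425 ]), 'ft_torque': array([-0.00016183,  0.01304665, -0.06052499]), 'gripper_force': 0.0, 'width': 0.17743947418484696}
[[-0.951  0.309  0.   ]
 [ 0.309  0.951  0.   ]
 [-0.     0.    -1.   ]]
heel in tool [ 0.03357329 -0.2117595   0.0100213 ]
1 3 0.052 [0.     0.0002 0.0111]
1 6 0.105 [ 0.     -0.0001  0.0222]
1 9 0.157 [ 0.     -0.001   0.0332]
1 12 0.209 [ 0.     -0.0025  0.0442]
1 14 0.244 [ 0.     -0.0039  0.0515]
-1 3 0.052 [ 0.     -0.0008 -0.0111]
-1 6 0.105 [ 0.     -0.0022 -0.0221]
-1 9 0.157 [ 0.     -0.0042 -0.033 ]
-1 12 0.209 [ 0.     -0.0067 -0.0438]
-1 14 0.244 [ 0.     -0.0087 -0.0509]
```

Still closing (16 mm open, the tab is 8 mm).

jog_arm --motion '[[[0, 0, 0, 0, 0, 0, 1], [0, 0, 0, 0, 0, 0, 1], [0, 0, 0, 0, 0, 0, 1], [0, 0, 0, 0, 0, 0, 1], [0, 0, 0, 0, 0, 0, 1], [0, 0, 0, 0, 0, 0, 1]]]' --force 40

```text
clock: 4.62
position: [0.5592, 0.2656, 0.062]
ee_rot: [0.491, 3.103, 0.0]
force: [1.4, -0.2, -0.6]
width: 0.086
gripper_force: 40.0
```

The tab is gripped. Now I'll peel about the heel.

jog_arm --motion '[[[0, -0.0001, -0.002, -0.009, 0, 0, 1], [0, -0.0003, -0.0045, -0.021, 0, 0, 1], [0, -0.0005, -0.007, -0.033, 0, 0, 1], [0, -0.0007, -0.009, -0.043, 0, 0, 1], [0, -0.0008, -0.0111, -0.052, 0, 0, 1], [0, -0.0011, -0.0135, -0.064, 0, 0, 1], [0, -0.0014, -0.016, -0.076, 0, 0, 1], [0, -0.0018, -0.019, -0.09, 0, 0, 1], [0, -0.0022, -0.0221, -0.105, 0, 0, 1], [0, -0.0022, -0.0221, -0.105, 0, 0, 1]]]'

```text
clock: 5.45
position: [0.5592, 0.2627, 0.0851]
ee_rot: [0.49, 3.08, 0.165]
force: [0.1, 1.6, 0.0]
width: 0.082
gripper_force: 40.0
```

Run:
```python
from h import *
s=observe();print(s['position'],s['ee_rot'],s['force'],s['ft_torque'],s['width'])
im=get_image('side');a=np.clip(im[120:240,230:390]*1.4,0,255).astype('uint8');save(cv2.resize(a,(800,600),interpolation=cv2.INTER_CUBIC),'s2.png')
```

```text
[0.55924182 0.26272292 0.08514005] [0.48985888 3.08043123 0.16494829] [0.08443907 1.61988206 0.02487295] [ 0.1893829   0.10276472 -0.10123811] 0.08247848289432948
```

View pics/s2.png

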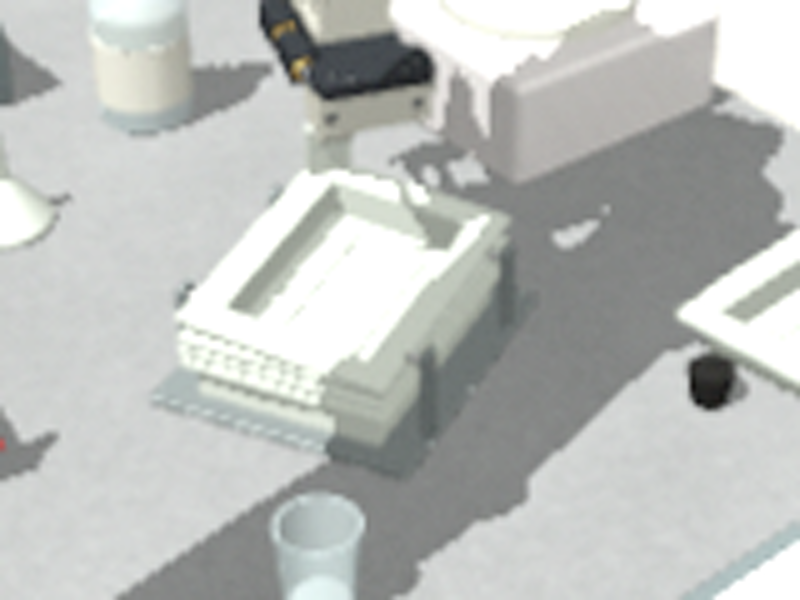

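Side view: the tab corner is up (around 330,180), the heel corner is still down (330,400), and the stack hasn't moved. I'll carry on to about 12.5°.

jog_arm --motion '[[[0, 0.0001, -0.003, -0.014, 0, 0, 1], [0, 0.0002, -0.006, -0.028, 0, 0, 1], [0, 0.0003, -0.009, -0.042, 0, 0, 1], [0, 0.0003, -0.012, -0.057, 0, 0, 1], [0, 0.0003, -0.015, -0.071, 0, 0, 1], [0, 0.0002, -0.018, -0.085, 0, 0, 1], [0, 0.0001, -0.021, -0.099, 0, 0, 1], [0, 0, -0.024, -0.113, 0, 0, 1], [0, 0, -0.024, -0.113, 0, 0, 1]]]'

```text
clock: 6.25
position: [0.5582, 0.2603, 0.1087]
ee_rot: [0.485, 3.05, 0.336]
force: [-0.4, 0.6, -0.4]
width: 0.079
gripper_force: 40.0
```

jog_arm --motion '[[[0, 0.002, -0.0015, 0, 0, 0, 1], [0, 0.0045, -0.004, 0, 0, 0, 1], [0, 0.007, -0.0065, 0, 0, 0, 1], [0, 0.01, -0.0095, 0, 0, 0, 1], [0, 0.013, -0.0125, 0, 0, 0, 1], [0, 0.0138, -0.0165, 0, 0, 0, 1], [0, 0.015, -0.022, 0, 0, 0, 1], [0, 0.0165, -0.028, 0, 0, 0, 1], [0, 0.018, -0.035, 0, 0, 0, 1], [0, 0.018, -0.035, 0, 0, 0, 1]]]'

```text
clock: 7.08
position: [0.5617, 0.2709, 0.1481]
ee_rot: [0.483, 3.049, 0.336]
force: [1.1, -0.1, -1.3]
width: 0.083
gripper_force: 40.1
```

Run:
```python
from h import *
s=observe();print(s['position'],s['ee_rot'],s['force'],s['ft_torque'],s['width'],s['clock'])
im=get_image('side');a=np.clip(im[100:240,220:400]*1.4,0,255).astype('uint8');save(cv2.resize(a,(771,600),interpolation=cv2.INTER_CUBIC),'s3.png')
```

```text
[0.561723   0.27086744 0.14805367] [0.48253018 3.04920654 0.33594108] [ 1.06132072 -0.11744622 -1.26577508] [-0.13072127  0.04517121  0.01389506] 0.0825362792843687 7.0833
```

View pics/s3.png

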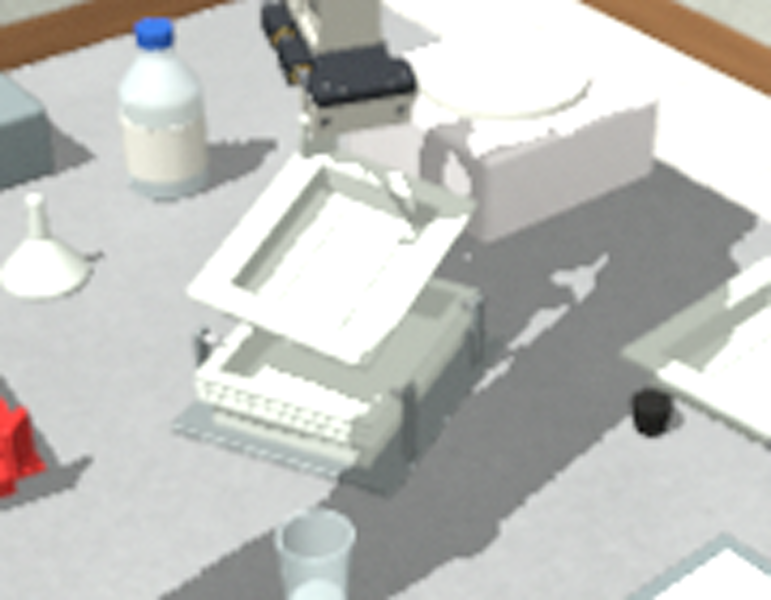

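The tray is free and the stack still stands in place. I'll level it while lifting, then carry it over.

jog_arm --motion '[[[0, 0.001, -0.005, 0.02, 0, 0, 1], [0, 0.0025, -0.012, 0.05, 0, 0, 1], [0, 0.004, -0.019, 0.085, 0, 0, 1], [0, 0.006, -0.027, 0.12, 0, 0, 1], [0, 0.0075, -0.034, 0.155, 0, 0, 1], [0, 0.009, -0.041, 0.185, 0, 0, 1], [0, 0.0103, -0.047, 0.208, 0, 0, 1], [0, 0.0108, -0.049, 0.218, 0, 0, 1], [0, 0.0108, -0.049, 0.218, 0, 0, 1]]]'

```text
clock: 7.88
position: [0.5608, 0.2714, 0.1963]
ee_rot: [0.489, 3.103, 0.001]
force: [-0.1, 0.0, -0.6]
width: 0.081
gripper_force: 40.1
```

Run:
```python
from h import *
s=observe();M=rv(s['ee_rot']).as_matrix();print(s['position'],M.round(3),s['ft_torque'],s['force'])
print(M.T@(np.array([.535,-.136,.2])-s['position']))
get_image('wrist');
P=camera_params('wrist')
for d in silhouettes('panel','wrist')[:2]:print(d['p'],d['pixel'],atz('wrist',d['pixel'],.024,P),d['mask'].sum())
```

```text
[0.56082245 0.27143114 0.19633956] [[-0.951  0.308  0.   ]
 [ 0.308  0.951  0.   ]
 [-0.     0.    -1.   ]] [ 0.12588446 -0.05926021 -0.00600992] [-0.07174115  0.01365352 -0.57808263]
[-0.10079376 -0.39560879 -0.00382593]
0.58 [45.2, 214.0] [ 0.46795722 -0.17485943  0.024     ] 5494
```

Transit: (-0.101, -0.395) in tool x, y at about 0.4 m/s, with gentle ends.

jog_arm --motion '[[[-0.002, -0.009, 0, 0, 0, 0, 1], [-0.006, -0.024, 0, 0, 0, 0, 1], [-0.012, -0.047, 0, 0, 0, 0, 1], [-0.019, -0.075, 0, 0, 0, 0, 1], [-0.026, -0.103, 0, 0, 0, 0, 1], [-0.033, -0.131, 0, 0, 0, 0, 1], [-0.04, -0.159, 0, 0, 0, 0, 1], [-0.048, -0.187, 0, 0, 0, 0, 1], [-0.055, -0.215, 0, 0, 0, 0, 1], [-0.062, -0.243, 0, 0, 0, 0, 1]]]'

```text
clock: 8.82
position: [0.5434, 0.0167, 0.1962]
ee_rot: [-0.494, -3.102, 0.0]
force: [-0.1, -0.4, -1.8]
width: 0.08
gripper_force: 40.1
```

jog_arm --motion '[[[-0.007, -0.028, 0, 0, 0, 0, 1], [-0.014, -0.056, 0, 0, 0, 0, 1], [-0.021, -0.084, 0, 0, 0, 0, 1], [-0.028, -0.11, 0, 0, 0, 0, 1], [-0.033, -0.13, 0, 0, 0, 0, 1], [-0.037, -0.144, 0, 0, 0, 0, 1], [-0.039, -0.152, 0, 0, 0, 0, 1], [-0.039, -0.152, 0, 0, 0, 0, 1], [-0.039, -0.152, 0, 0, 0, 0, 1]]]'

```text
clock: 9.57
position: [0.5342, -0.1366, 0.1962]
ee_rot: [-0.493, -3.102, -0.001]
force: [-0.5, 1.6, -1.3]
width: 0.083
gripper_force: 40.1
```

jog_arm --motion '[[[0, 0, 0.005, 0, 0, 0, 1], [0, 0, 0.015, 0, 0, 0, 1], [0, 0, 0.027, 0, 0, 0, 1], [0, 0, 0.038, 0, 0, 0, 1], [0, 0, 0.044, 0, 0, 0, 1], [0, 0, 0.046, 0, 0, 0, 1], [0, 0, 0.046, 0, 0, 0, 1], [0, 0, 0.046, 0, 0, 0, 1], [0, 0, 0.046, 0, 0, 0, 1], [0, 0, 0.046, 0, 0, 0, 1]]]'

```text
clock: 10.4
position: [0.5353, -0.1364, 0.1508]
ee_rot: [0.491, 3.102, 0.0]
force: [0.1, -0.3, -1.1]
width: 0.083
gripper_force: 40.1
```

Run:
```python
from h import *
s=observe();print(s['position'],s['ee_rot'],s['dq'].round(3),s['width'],s['clock'])
C=s['position']-R.from_euler('z',27,degrees=True).apply([.08,.057,.036])
print('tray est',C)
Rz=R.from_euler('z',27,degrees=True)
im=get_image('side');save(im[:,:,:],'s4.png')
im2=get_image('top');save(im2,'t4.png')
c=np.zeros((440,800,3),'uint8');L=[]
for n,i,(r0,c0) in(('side',im,(110,270)),('top',im2,(110,330))):
    a=np.clip(np.ascontiguousarray(i[r0:r0+220,c0:c0+200])*1.3,0,255).astype('uint8');a=cv2.resize(a,None,fx=2,fy=2)
    for q in[(93,70,30),(93,-70,30),(-93,-70,30),(-93,70,30)]:
        p=(proj(n,C+Rz.apply(np.array(q)/1000))-[c0,r0])*2; cv2.circle(a,tuple(int(v) for v in p),3,(255,0,0),1)
    L.append(a)
save(np.hstack(L),'f.png')
```

```text
[ 0.53526369 -0.13643601  0.15076147] [4.90939380e-01 3.10191012e+00 1.19231195e-04] [ 0.001  0.     0.001  0.001 -0.003 -0.001 -0.002] 0.08293357194939054 10.4
tray est [ 0.48986062 -0.22354262  0.11476147]
```

View pics/f.png

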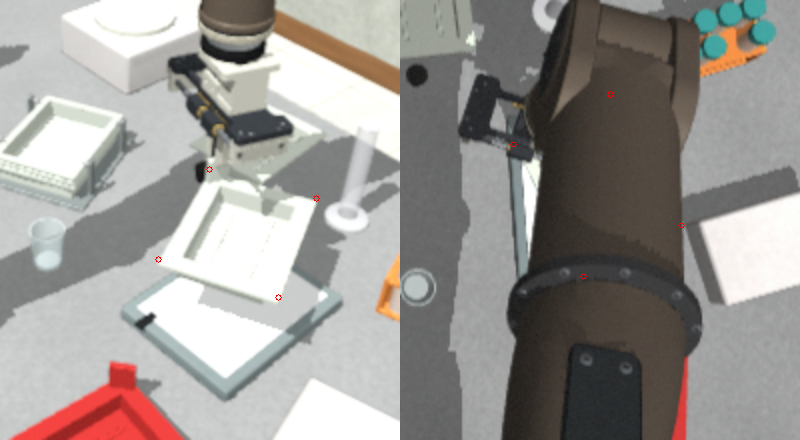

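View pics/s4.png

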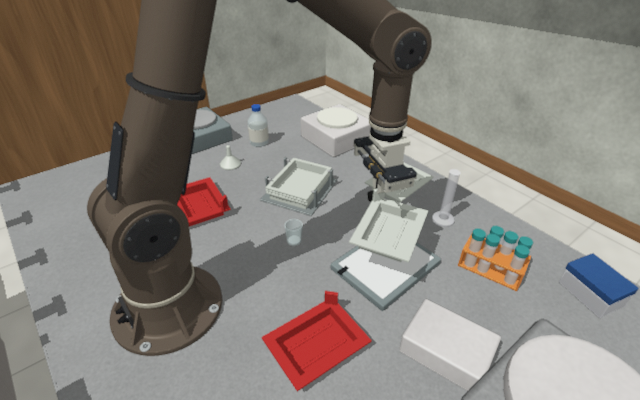

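The final view shows the tray over the panel with the stack standing. But the near corner is at (270,303) against a predicted (279,297), so the tray has sagged in the grip. I'll fit its actual tilt from the wrist and side masks.

Run:
```python
from h import *
s=observe();C=s['position']-R.from_euler('z',27,degrees=True).apply([.08,.057,.036]);Rz=R.from_euler('z',27,degrees=True)
vis=[]
for n in('wrist','side'):
    im=get_image(n);P=camera_params(n);np.save('im_'+n,im)
    Q=[proj(n,C+Rz.apply(np.array(q)/1000),P) for q in[(93,70,30),(93,-70,30),(-93,-70,30),(-93,70,30)]]
    print(n,'pred',np.round(Q,1).tolist())
    for d in silhouettes('tray',n):
        if np.hypot(*(np.array(d['pixel'])-np.mean(Q,0)))<60:
            cs=max(cv2.findContours(d['mask'].astype('uint8'),0,2)[0],key=cv2.contourArea)
            print(d['p'],d['mask'].sum(),cv2.approxPolyDP(cs,3,True)[:,0].tolist())
w=np.load('im_wrist.npy')[10:310,60:390];b=np.load('im_side.npy')[180:270,340:440]
w=cv2.resize(w,None,fx=1.5,fy=1.5,interpolation=2);b=cv2.resize(b,None,fx=3,fy=3,interpolation=2)
c=np.zeros((450,800,3),'uint8');c[:,:495]=w;c[:270,500:]=b;save(c,'g.png')
```

```text
wrist pred [[347.5, 234.8], [220.7, 343.1], [58.6, 189.3], [146.2, 41.3]]
0.81 34766 [[148, 41], [98, 114], [63, 184], [65, 190], [102, 233], [112, 236], [115, 246], [134, 265], [196, 268], [214, 244], [276, 245], [307, 233], [312, 241], [311, 272], [323, 272], [325, 238], [330, 234], [342, 237], [346, 230]]
side pred [[374.9, 194.8], [428.1, 209.3], [409.0, 258.7], [349.0, 239.8]]
0.74 3384 [[375, 189], [349, 241], [393, 259], [408, 260], [427, 210], [387, 199]]
```

View pics/g.png

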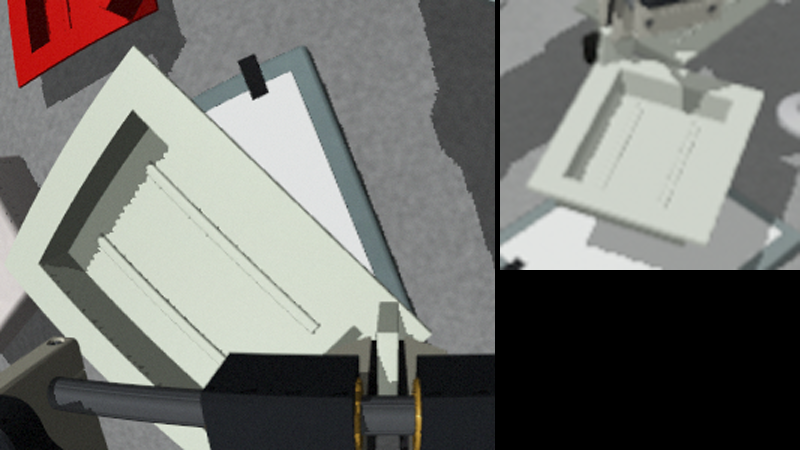

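Run:
```python
from h import *
from scipy.optimize import least_squares
s=observe();Rz=R.from_euler('z',27,degrees=True);C=s['position']-Rz.apply([.08,.057,.036])
K={'a':(93,70,30),'b':(93,-70,30),'c':(-93,-70,30),'d':(-93,70,30)}
ob=[('wrist','d',149.3,40.7),('wrist','c',65.3,186.7),('wrist','a',346.7,231.3),('side','c',408.7,261.3),('side','d',349.3,243),('side','b',427.7,211.3)]
PP={n:camera_params(n) for n in('wrist','side')};tab=np.array([.08,.057,.048])
def f(x,use):
    Q=rv(x[:3]);r=[]
    for n,k,u,v in ob:
        if n in use:
            p=C+x[3:6]+Rz.apply(tab+Q.apply(np.array(K[k])/1000-tab)); o=proj(n,p,PP[n])-[u,v]
            if n=='side': o=o+x[6:8]
            r+=list(o)
    return np.r_[r,x[3:6]/.003,x[6:8]/1.5,x[:3]/.15]
for use in(['wrist'],['side'],['wrist','side']):
    g=least_squares(f,np.zeros(8),args=(use,));x=g.x;J=np.linalg.inv(g.jac.T@g.jac)
    Q=Rz*rv(x[:3]);z=Q.apply([0,0,1])
    ctr=C+x[3:6]+Rz.apply(tab+rv(x[:3]).apply(-tab))
    print(use,'rot deg (tray axes)',np.degrees(x[:3]).round(2),'sd',np.degrees(np.sqrt(np.diag(J)[:3])).round(2),'t',x[3:].round(4),'res',g.fun[:-8].round(1),'ctr',ctr.round(3))
    # up in tool level axes: tool x, y
    M=rv(s['ee_rot']).as_matrix();print(' tray z in tool',(M.T@(Rz.apply(rv(x[:3]).apply([0,0,1])))).round(3))
```

```text
['wrist'] rot deg (tray axes) [ 1.32 -1.52  0.42] sd [0.83 1.34 0.36] t [-0.0021 -0.0002 -0.0012  0.      0.    ] res [-0.3  0.7 -0.3 -0.6  0.5  0.1] ctr [ 0.489 -0.222  0.11 ]
 tray z in tool [ 0.002 -0.035 -0.999]
['side'] rot deg (tray axes) [ 0.56 -1.13  0.37] sd [1.77 1.27 0.85] t [-6.000e-04 -5.000e-04 -1.300e-03 -1.005e-01  9.592e-01] res [ 0.2  0.4 -0.3 -0.4  0.1 -0.4] ctr [ 0.49  -0.223  0.111]
 tray z in tool [ 0.007 -0.021 -1.   ]
['wrist', 'side'] rot deg (tray axes) [ 1.25 -1.38  0.4 ] sd [0.62 0.77 0.26] t [-2.000e-03 -2.000e-04 -1.600e-03  4.849e-01  3.823e-01] res [-0.2  0.7 -0.4 -0.5  0.5 -0.   0.1  0.7 -0.3 -0.6  0.  -0.3] ctr [ 0.489 -0.222  0.11 ]
 tray z in tool [ 0.001 -0.032 -0.999]
```

The tray sags about 1.8° towards the heel. I'll correct that with +0.03 rad about tool x.

jog_arm --motion '[[[0, 0, 0, 0.01, 0, 0, 1], [0, 0, 0, 0.02, 0, 0, 1], [0, 0, 0, 0.03, 0, 0, 1], [0, 0, 0, 0.03, 0, 0, 1], [0, 0, 0, 0.03, 0, 0, 1], [0, 0, 0, 0.03, 0, 0, 1], [0, 0, 0, 0.03, 0, 0, 1], [0, 0, 0, 0.03, 0, 0, 1], [0, 0, 0, 0.03, 0, 0, 1]]]'

```text
clock: 11.45
position: [0.5348, -0.1365, 0.1502]
ee_rot: [-0.491, -3.098, 0.046]
force: [-0.3, 0.2, -1.6]
width: 0.081
gripper_force: 40.1
```

Run:
```python
from h import *
s=observe();print(s['position'],s['force'],s['dq'].round(3),s['gripper_force'],s['clock'])
print(sign_off())
```

```text
[ 0.53479655 -0.13646955  0.15024544] [-0.34363747  0.15999262 -1.59662874] [ 0.001  0.    -0.001  0.001  0.001  0.001 -0.   ] 40.08740186691284 11.45
the job is handed in; nothing more can be done
None
```

I peeled the top tray off tab corner first, left the rest of the stack standing where it was, and handed the job in at 11.5 s still gripping the tray about 9 cm above the middle of the light panel; after a final 1.7° levelling correction I did not measure the tilt again.

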